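Bolt the medicine chest

TASK

Lock the medicine chest: with a fingertip press the red spring button down and, keeping it down, push the flat steel bolt along past it until the bolt is fully home in the keeper and the button springs back up. Lift nothing, keep the lid shut, and leave the jar on the lid and the things beside the chest where they stand.

Things in the scene. Friction and masses are not known exactly. Their poses are not given: they have to be found in the camera images.
- chest: Blue-grey steel medicine chest, fixed to the desk: 240 mm (x) by 360 mm (y), lid top 122 mm above its underside. Origin: centre of the underside. The bolt lies along y on the lid, centre line at x = -55 mm, and slides to chest +y (to the robot's left, turned by the chest's yaw) to lock. Hinges on the +x side.
- button_top (a point): Centre of the top of the red round button (26 mm wide, 6.5 mm thick), head of a spring plunger in a hole of the bolt. It moves only up and down; up, its top is 27 mm above the lid top and 14 mm above the bolt's upper face. Under the head a 20 mm collar sits in the bolt's 26 mm hole and blocks the bolt until the button is 4 mm down.
- plunger (a joint): How far the red button is down: 0 fully up, 0.0065 m bottom stop. Spring: 3.6 N to start, 6.5 N at the bottom. From 0.004 m down the bolt can pass; once the bolt has moved about 8 mm its solid part covers the collar and keeps the button about 4 mm down until the second hole comes.
- lug (a point): Centre of the pushing face of the bolt's upturned lug: an upright steel tab 44 mm wide (across the bolt), 4 mm thick, its top 33 mm above the lid top (6 mm above the raised button). The face looks to chest -y, back at the button, 15 to 17 mm from the button's axis when unlocked: a fingertip pressing the button pushes the lug with its side. Site 23 mm above the lid top.
- bolt (a joint): Travel of the flat bar bolt (307 x 44 x 5 mm, upper face 13 mm above the lid top). 0 to 0.003 m: unlocked, button up in the first hole. 0.062 to 0.067 m: locked, button up in the second hole; 0.067 m is the end stop. Slides with 3 to 5 N. Three guide staples, tops 19 mm above the lid top, clear by 38 mm behind the button's axis and 71 mm ahead of the unlocked lug face.
- keeper (a point): Centre of the opening of the keeper, a steel loop 20 mm long (y) on a bracket at the chest's +y end; the bolt's tip goes through it. The loop's top is 21 mm above the lid top.
- lid (a joint): Angle of the chest's hinged lid: 0 is shut (and so it starts, resting by its weight), positive is open.
- jar_mid (a point): Bystander: centre of a small amber tablet jar with a white cap, 46 mm across, 52 mm tall, standing loose on the chest's lid its centre 95 to 135 mm to the chest +x side of the bolt centre line.
- bottle_mid (a point): Bystander: centre of a white tablet bottle with a blue cap, 58 mm across, 98 mm tall, standing loose on the desk beside the chest.
- carton_mid (a point): Bystander: centre of a white medicine carton with a purple band, 55 by 95 by 70 mm tall, standing loose on the desk beside the chest.

How it is judged:
On the way, in this order (a step that is already met when the one before it is completed fails the run):
1. the red button is pressed down clear of the bolt while the bolt is still unlocked (value of joint plunger above 0.004 m and value of joint bolt below 0.006 m), for 0.05 s.
2. the bolt is pushed past the button, the button still down (value of joint plunger above 0.003 m and value of joint bolt above 0.02 m), for 0.05 s.
At the end, for the whole second after the job is handed in: The bolt is home (travel over 60.5 mm, its tip through the keeper) with the red button sprung up in the second hole (less than 1.2 mm down), the lid shut (under 0.02 rad), and the jar, bottle and carton standing within 15 mm of where they were (value of joint bolt above 0.0605 m and value of joint plunger below 0.0012 m and value of joint lid below 0.02 rad and distance of each of jar_mid, bottle_mid, carton_mid from where it was at the start of the episode below 0.015 m and angle between each of jar_mid, bottle_mid, carton_mid's own z axis and vertical below 0.15 rad); the robot touches nothing.
It fails at once if the lid is lifted (value of joint lid above 0.05 rad).
It fails at once if the jar on the lid is knocked, carried or tipped (distance of jar_mid from where it was at the start of the episode above 0.02 m or angle between jar_mid's own z axis and vertical above 0.4 rad).
It fails at once if the bottle beside the chest is knocked, carried or tipped (distance of bottle_mid from where it was at the start of the episode above 0.02 m or angle between bottle_mid's own z axis and vertical above 0.4 rad).
It fails at once if the carton beside the chest is knocked, carried or tipped (distance of carton_mid from where it was at the start of the episode above 0.02 m or angle between carton_mid's own z axis and vertical above 0.4 rad).
It also fails if it takes over 35 s, if anything falls off the work surface, if the arm or the gripper's body presses on something with over 40 N, if the wrist force passes 120 N, or if a joint passes its speed limit or range.

ROBOT

A 7-joint arm with a two-finger parallel gripper is mounted at the origin on the work surface. World frame = base frame: x ahead of the robot, y to its left, z up, the work surface at z = 0. Lengths are in m, angles in rad, forces in N, time in s.
With the tool pointing down it reaches from about 0.425 to 0.8 m from the base axis. Payload 8.3 kg.
Tool frame: the origin (TCP) lies midway between the tips of the shut fingers; the grasp point (between the pads) lies 19 mm behind it; z points along the fingers, y is the line along which they close (so a half turn about z gives the same grasp; the last joint's range is limited). The gripper opens to 85 mm and grips with 20 to 120 N. Pads are 22 mm wide; open, the fingers measure 114 mm over their backs; the gripper's body (76 mm by 85 mm) begins 54 mm behind the grasp point. The pads swing forward as they close: fully open they stand 13 mm farther back than shut.
Start: joints at [1.118, 0.383, 0.016, 1.37, -0.006, 1.388, -0.046], TCP at [0.238, -0.578, 0.231] pointing down, gripper open.
Joint ranges: [-2.95, 2.95], [-0.25, 2.06], [-1.52, 1.56], [0.18, 2.33], [-1.44, 4.58], [0.02, 2.06], [-3.01, 3.01]. Speed limits (rad/s): [2.39, 2.39, 3.01, 3.01, 3.14, 3.14, 3.14].

INTERFACE

Orientations are given as a 3x3 rotation matrix whose columns are the frame's x, y, z axes.
In Python, from plant import * gives the robot as it stands.
- The arm moves only by the shell command python3 -m handwheel 'ROWS' [OPENING] [FORCE]. ROWS is JSON, a list of rows, each a list of 2 entries, a list of its own where there are three numbers: the shift along the tool's x, y, z in m, then the turn, a rotation vector about the tool's x, y, z in rad. A call has 1 to 20 rows; each row shifts and turns the commanded pose from where the row before left it, along the tool's axes as they then stand; what a row does not reach is not made up. A row lasts 1/12 s, in which the tool goes at most 41.7 mm and 7.16 degrees, less where a joint would pass 70% of its speed; a pose out of reach is approached as far as the arm can. A call is refused whole if a number of a shift passes 0.0417 or a number of a turn 0.125, either way. A call with a gripper value outside its range is refused whole. OPENING is the closure, from 0 (fully open) to 1 (shut), set as the call begins (- or left out, the last holds). The fingers move at their own pace and stop on an object; FORCE is the grip in N (left out, the last holds). Time passes only in rows, so rows that do not move let the fingers close. It gives the time, the measured TCP pose, the force, the opening and the grip force at its end, in the units of the state.
- get_obs(): the state, without advancing time (a new reading comes with each control period).
- grab_frame(name): name is "scene" or "top" or "wrist"; returns the picture (384x512x3 uint8, blue, green, red); there is no depth.
- camera_info(name): a dict with "mtx" (3x3 intrinsics, pixels), "R" (3x3) and "t" (3): a world point X has camera coordinates R X + t. Camera axes: x right, y down, z forward; pixel columns grow to the right and rows downward; lengths in m; the calibration is good to about 2 mm. A picture is of the moment at which its call begins: read the wrist's pose just before it. camera_info takes no time and is no camera call; for the wrist camera it gives the pose at the moment of the call.
- hand_in(): hands the job in; it is judged then, once.
Trained networks look in the newest picture that a camera, given by its name, has taken for a name from the list of things; names that differ only in an ending like _2 or _b are one class to them, and where a whole thing is asked for, a point or a joint stands for the part that bears it (a point fixed in the world has none). Each returns a list of dicts, best first, with "confidence" (0 to 1); they miss things now and then, are a little off and sometimes report something else, mostly with a low value. They report only what shows in the picture. A call takes as long as a camera call.
- look_for(target, camera): "xyz" ([x, y, z] in m, in world coordinates, good to about 4 mm: the middle of the surface that is visible of it).
The state is a dict: "time": time; "joint_pos": joint angles; "qd": joint speeds; "effort": joint torques, N m; "ee_pos": TCP position; "tcp_rot": TCP orientation; "wrist_force": force on the tool from outside, world axes, zero at the start; "moment": the same for the moment, N m; "finger_gap": finger opening in m; "gripper_force": force on a finger pad.
Only numpy, scipy, OpenCV 4.12 (cv2) and the standard library are available. Lean on these libraries where they do the work, as an engineer would, in place of code of your own. Each camera call takes 0.05 s, during which the arm holds its last target. There are 200 camera calls.

## Working session

There is one attempt and no reset: what is moved stays moved. The work goes in short steps, Python scripts to look and compute and a shell command to move; the robot and the scene stay as the last step left them, time stands still between calls to the robot, and variables do not carry over. Pictures are saved under pics/ and viewed, at most 10 in all, crops included, and the job is handed in when it is done.

```bash
mkdir -p pics
python3 - <<'E'
from plant import *
import cv2,numpy as np
o=get_obs();print(o["time"],o["ee_pos"],np.round(o["tcp_rot"],3).tolist(),o["finger_gap"])
a=grab_frame("scene");b=grab_frame("top")
cv2.imwrite("pics/scene.png",a);cv2.imwrite("pics/top.png",b)
for c in("top","scene"):
  for n in("button_top","lug","keeper","jar_mid","bottle_mid","carton_mid","chest"):
    r=look_for(n,c)
    print(c,n,[(np.round(d["xyz"],3).tolist(),round(d["confidence"],2)) for d in r[:2]])
print(get_obs()["time"])
E
```

```text
0.0 [ 0.23734271 -0.57762445  0.23027596] [[0.925, 0.38, -0.001], [0.38, -0.925, 0.002], [-0.0, -0.002, -1.0]] 0.08523124230832672
top button_top [([0.502, 0.018, 0.149], 0.52)]
top lug [([0.525, 0.079, 0.135], 0.59)]
top keeper [([0.568, 0.053, 0.125], 0.81), ([0.506, 0.016, 0.147], 0.33)]
top jar_mid [([0.634, 0.083, 0.172], 0.76)]
top bottle_mid [([0.639, 0.351, 0.093], 0.67)]
top carton_mid [([0.465, -0.202, 0.07], 0.65)]
top chest [([0.569, 0.054, 0.126], 0.88)]
scene button_top []
scene lug [([0.528, 0.1, 0.13], 0.95)]
scene keeper [([0.592, 0.128, 0.124], 0.58)]
scene jar_mid [([0.638, 0.105, 0.164], 0.67), ([0.508, 0.019, 0.15], 0.16)]
scene bottle_mid [([0.648, 0.366, 0.085], 0.88)]
scene carton_mid [([0.462, -0.213, 0.065], 0.8)]
scene chest [([0.593, 0.128, 0.121], 0.66)]
0.8
```

View pics/top.png

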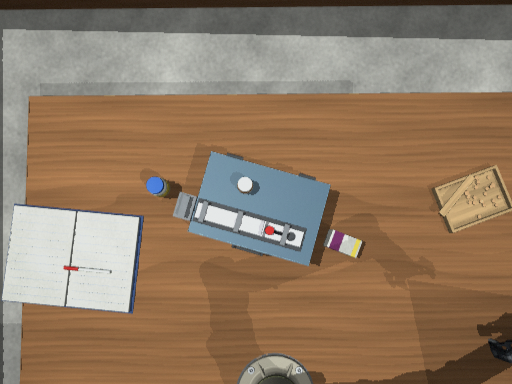

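View pics/scene.png

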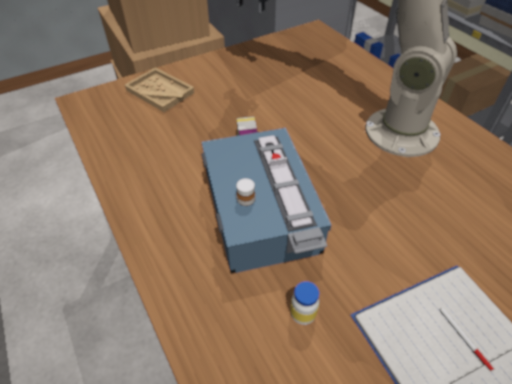

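The top view shows the red button at about (269,230). The second hole is at (291,237), the keeper at (184,206) upper-left, the jar at (245,185), the bottle at (156,185) and the carton at (345,243). Next I'll measure the yaw and the button from pixels.

```bash
cat > h.py <<'E'
from plant import *
import cv2,numpy as np
def ray(ci,uv,z):
    d=ci["R"].T@np.linalg.inv(ci["mtx"])@np.array([uv[0],uv[1],1.]); c=-ci["R"].T@ci["t"]
    return c+d*(z-c[2])/d[2]
def red(img,box):
    h=cv2.cvtColor(img,cv2.COLOR_BGR2HSV).astype(int); m=((h[...,0]<8)|(h[...,0]>172))&(h[...,1]>150)&(h[...,2]>90)
    k=np.zeros_like(m);u0,v0,u1,v1=box;k[v0:v1,u0:u1]=1;v,u=np.nonzero(m&k);return u.mean(),v.mean(),len(u)
E
python3 - <<'E'
from h import *
b=cv2.imread("pics/top.png");ci=camera_info("top")
r=red(b,(255,215,285,245));print(r,ray(ci,r,.147))
h=cv2.cvtColor(b,cv2.COLOR_BGR2HSV);m=cv2.inRange(h,(95,60,50),(115,160,200));m[:, :186]=0;m[:,340:]=0;m[:140]=0;m[270:]=0
c=max(cv2.findContours(m,0,2)[0],key=cv2.contourArea);box=cv2.boxPoints(cv2.minAreaRect(c))
P=np.array([ray(ci,q,.12) for q in box]);print(box.tolist(),P.round(3).tolist())
for i in range(4):
  d=P[(i+1)%4]-P[i];print(np.linalg.norm(d).round(3),np.degrees(np.arctan2(d[1],d[0])).round(1))
print("ctr",P.mean(0))
for n,q in(("hole",(291,237)),("end",(303,241)),("staple",(203,212))):print(n,ray(ci,q,.135))
cv2.imwrite("pics/c.png",cv2.resize(b[195:260,170:330],None,fx=5,fy=5,interpolation=2))
E
```

```text
(np.float64(269.0701754385965), np.float64(229.87719298245614), 57) [0.50727476 0.01809796 0.147     ]
[[187.26443481445312, 231.31808471679688], [209.89340209960938, 150.64083862304688], [330.6153259277344, 184.50186157226562], [307.9863586425781, 265.1791076660156]] [[0.504, 0.255, 0.12], [0.741, 0.189, 0.12], [0.638, -0.164, 0.12], [0.405, -0.094, 0.12]]
0.245 -15.5
0.368 -106.1
0.243 163.4
0.363 74.2
ctr [0.57201473 0.04634243 0.12      ]
hole [ 0.48659094 -0.0450041   0.135     ]
end [ 0.47505562 -0.07914073  0.135     ]
staple [0.55935279 0.20723613 0.135     ]
```

View pics/c.png

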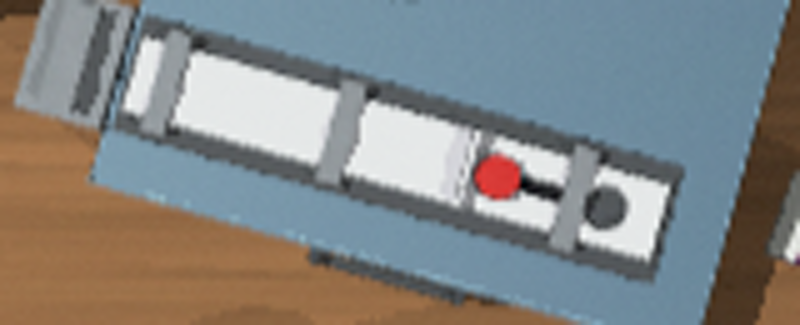

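Everything agrees: the chest yaw is about -15.7°, the bolt direction is 74.3°, and the button sits at chest x = -55 mm. I'll turn the tool so its x axis lies along the bolt, since the 22 mm pad width leaves room to the lug. Then I'll move over at the present height.

```bash
python3 -m handwheel '[[[0,0,0],[0,0,-0.1135]],[[0,0,0],[0,0,-0.1135]],[[0,0,0],[0,0,-0.1135]],[[0,0,0],[0,0,-0.1135]],[[0,0,0],[0,0,-0.1135]],[[0,0,0],[0,0,-0.1135]],[[0,0,0],[0,0,-0.1135]],[[0,0,0],[0,0,-0.1135]]]' && python3 -m handwheel '[[[0.0323,0.005,0],[0,0,0]],[[0.0323,0.005,0],[0,0,0]],[[0.0323,0.005,0],[0,0,0]],[[0.0323,0.005,0],[0,0,0]],[[0.0323,0.005,0],[0,0,0]],[[0.0323,0.005,0],[0,0,0]],[[0.0323,0.005,0],[0,0,0]],[[0.0323,0.005,0],[0,0,0]],[[0.0323,0.005,0],[0,0,0]],[[0.0323,0.005,0],[0,0,0]],[[0.0323,0.005,0],[0,0,0]],[[0.0323,0.005,0],[0,0,0]],[[0.0323,0.005,0],[0,0,0]],[[0.0323,0.005,0],[0,0,0]],[[0.0323,0.005,0],[0,0,0]],[[0.0323,0.005,0],[0,0,0]],[[0.0323,0.005,0],[0,0,0]],[[0.0323,0.005,0],[0,0,0]],[[0.0323,0.005,0],[0,0,0]],[[0.02,0.004,0],[0,0,0]]]'
python3 - <<'E'
from h import *
o=get_obs();print(o["time"],o["ee_pos"],np.round(o["tcp_rot"],3).tolist(),o["joint_pos"])
ci=camera_info("wrist");w=grab_frame("wrist");cv2.imwrite("pics/w1.png",w)
print("cam",-ci["R"].T@ci["t"])
try:
  r=red(w,(0,0,512,384));print(r,ray(ci,r,.147))
except Exception as e:print(e)
for n in("button_top","lug"):print(n,look_for(n,"wrist")[:2])
E
```

```text
time: 1.47
ee_pos: [0.2375, -0.5781, 0.2313]
tcp_rot: [[0.264, 0.964, 0.0], [0.964, -0.264, -0.0], [0.0, 0.0, -1.0]]
wrist_force: [-1.0, 0.5, -0.9]
finger_gap: 0.0852
gripper_force: 0.0
time: 3.13
ee_pos: [0.5044, 0.0093, 0.2318]
tcp_rot: [[0.267, 0.964, 0.001], [0.964, -0.267, 0.001], [0.001, 0.001, -1.0]]
wrist_force: [0.3, 0.6, -0.2]
finger_gap: 0.0855
gripper_force: 0.0
3.1333 [0.50440679 0.00925135 0.23178555] [[0.267, 0.964, 0.001], [0.964, -0.267, 0.001], [0.001, 0.001, -1.0]] [ 0.500986    0.17267789 -0.65295856  1.6709958   0.10672031  1.33289459
 -0.4396993 ]
cam [0.52787483 0.09068614 0.37435216]
(np.float64(255.32471728594507), np.float64(187.49919224555734), 619) [0.50663201 0.01914016 0.147     ]
button_top [{'xyz': [0.5045, 0.0188, 0.151], 'confidence': 0.64}]
lug [{'xyz': [0.5252, 0.0726, 0.137], 'confidence': 0.77}]
```

View pics/w1.png

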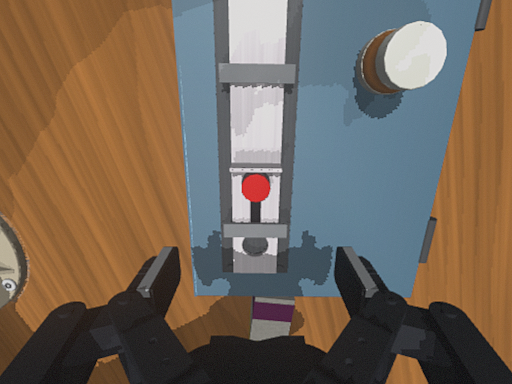

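The wrist view shows the button at (255,187) and the lug edge just ahead at row 170, and both match the earlier measurements. I'll shut the fingers, centre about 2.5 mm behind the button axis, and come down to roughly 8 mm above it.

```bash
python3 -m handwheel '[[[0.0035,0,0],[0,0,0]],[[0.0035,0,0],[0,0,0]],[[0,0,0],[0,0,0]],[[0,0,0],[0,0,0]],[[0,0,0],[0,0,0]],[[0,0,0],[0,0,0]],[[0,0,0],[0,0,0]],[[0,0,0],[0,0,0]],[[0,0,0.015],[0,0,0]],[[0,0,0.015],[0,0,0]],[[0,0,0.015],[0,0,0]],[[0,0,0.015],[0,0,0]],[[0,0,0.01],[0,0,0]],[[0,0,0.005],[0,0,0]],[[0,0,0],[0,0,0]],[[0,0,0],[0,0,0]]]' 1 40
python3 - <<'E'
from h import *
o=get_obs();p=o["ee_pos"];print(o["time"],p,o["wrist_force"],(np.array([.507,.0186])-p[:2])@np.array([[.267,.964],[.964,-.267]]).T)
w=grab_frame("wrist");cv2.imwrite("pics/w2.png",w)
E
```

```text
time: 4.62
ee_pos: [0.5058, 0.0123, 0.1567]
tcp_rot: [[0.27, 0.963, 0.0], [0.963, -0.27, 0.0], [0.0, 0.0, -1.0]]
wrist_force: [-0.3, -0.4, 0.6]
finger_gap: -0.0001
gripper_force: 0.0
4.6167 [0.50581082 0.01228311 0.15674503] [-0.30586774 -0.44592507  0.61314077] [ 0.00640699 -0.00054024]
```

View pics/w2.png

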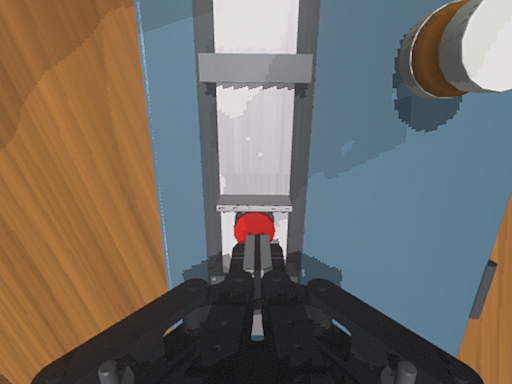

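The shut fingertips are centred on the bolt at (257,240), just behind the button at (255,228), and the lug is clear ahead at row 205. Now I'll go 4 mm forward and press gently.

```bash
python3 -m handwheel '[[[0.002,0,0],[0,0,0]],[[0.002,0,0],[0,0,0]],[[0,0,0.003],[0,0,0]],[[0,0,0.003],[0,0,0]],[[0,0,0.002],[0,0,0]],[[0,0,0.002],[0,0,0]],[[0,0,0.002],[0,0,0]],[[0,0,0],[0,0,0]],[[0,0,0],[0,0,0]]]'
```

```text
time: 5.42
ee_pos: [0.5068, 0.0161, 0.1445]
tcp_rot: [[0.27, 0.963, 0.0], [0.963, -0.27, 0.0], [0.0, 0.0, -1.0]]
wrist_force: [-1.7, 0.2, 4.8]
finger_gap: 0.0001
gripper_force: 2.6
```

```bash
python3 -m handwheel '[[[0,0,0.001],[0,0,0]],[[0,0,0.001],[0,0,0]],[[0,0,0],[0,0,0]],[[0,0,0],[0,0,0]]]'
```

```text
time: 5.75
ee_pos: [0.5068, 0.0162, 0.1427]
tcp_rot: [[0.269, 0.963, 0.0], [0.963, -0.269, 0.0], [0.0, 0.0, -1.0]]
wrist_force: [-1.0, 0.6, 6.0]
finger_gap: 0.0001
gripper_force: 3.0
```

```bash
python3 -m handwheel '[[[0,0,0.0005],[0,0,0]],[[0,0,0.0005],[0,0,0]],[[0,0,0],[0,0,0]],[[0,0,0],[0,0,0]]]'
```

```text
time: 6.08
ee_pos: [0.5069, 0.0162, 0.1425]
tcp_rot: [[0.27, 0.963, 0.001], [0.963, -0.27, -0.0], [-0.0, 0.001, -1.0]]
wrist_force: [-6.6, -0.4, 12.8]
finger_gap: 0.0001
gripper_force: 6.7
```

The button has bottomed at z = 142.5 mm, exactly as predicted. Now I'll push along the bolt.

```bash
python3 -m handwheel '[[[0.002,0,-0.0004],[0,0,0]],[[0.002,0,0],[0,0,0]],[[0.002,0,0],[0,0,0]],[[0.002,0,0],[0,0,0]],[[0.002,0,0],[0,0,0]],[[0.002,0,0],[0,0,0]],[[0.002,0,0],[0,0,0]],[[0.002,0,0],[0,0,0]],[[0,0,0],[0,0,0]]]'
```

```text
time: 6.83
ee_pos: [0.5116, 0.029, 0.1425]
tcp_rot: [[0.272, 0.962, 0.001], [0.962, -0.272, -0.003], [-0.003, 0.002, -1.0]]
wrist_force: [-2.4, -5.8, 8.8]
finger_gap: -0.0002
gripper_force: 5.2
```

```bash
python3 -m handwheel '[[[0.003,0,0],[0,0,0]],[[0.003,0,0],[0,0,0]],[[0.003,0,0],[0,0,0]],[[0.003,0,0],[0,0,0]],[[0.003,0,0],[0,0,0]],[[0,0,0],[0,0,0]]]'
python3 - <<'E'
from h import *
w=grab_frame("wrist");cv2.imwrite("pics/w3.png",w)
E
```

```text
time: 7.33
ee_pos: [0.5155, 0.0448, 0.1418]
tcp_rot: [[0.271, 0.963, 0.001], [0.963, -0.271, -0.001], [-0.001, 0.001, -1.0]]
wrist_force: [1.4, -4.1, 1.3]
finger_gap: 0.0001
gripper_force: 1.6
```

View pics/w3.png

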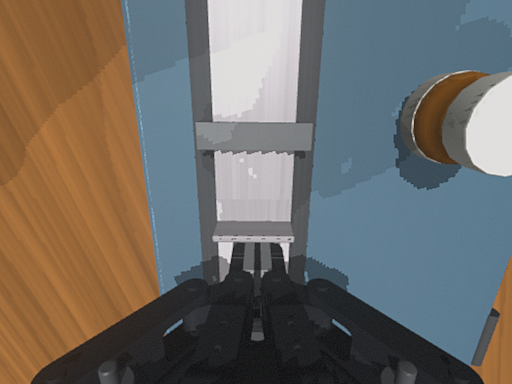

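The lug at (253,238) travels with the fingertips, and its gap to the staple has shrunk from about 115 to 70 px, so the bolt is moving. Continuing.

```bash
python3 -m handwheel '[[[0.003,0,-0.001],[0,0,0]],[[0.003,0,0],[0,0,0]],[[0.003,0,0],[0,0,0]],[[0.003,0,0],[0,0,0]],[[0.003,0,0],[0,0,0]],[[0.003,0,0],[0,0,0]],[[0.003,0,0],[0,0,0]],[[0.003,0,0],[0,0,0]],[[0.003,0,0],[0,0,0]],[[0.003,0,0],[0,0,0]],[[0.003,0,0],[0,0,0]],[[0.003,0,0],[0,0,0]],[[0,0,0],[0,0,0]]]'
```

```text
time: 8.47
ee_pos: [0.5247, 0.0797, 0.1421]
tcp_rot: [[0.27, 0.963, -0.001], [0.963, -0.27, -0.001], [-0.001, -0.0, -1.0]]
wrist_force: [1.1, -3.3, -1.4]
finger_gap: 0.0001
gripper_force: 1.5
```

```bash
python3 -m handwheel '[[[0.0015,0,0],[0,0,0]],[[0.0015,0,0],[0,0,0]],[[0.0015,0,0],[0,0,0]],[[0,0,0],[0,0,0]]]'
```

```text
time: 8.8
ee_pos: [0.5257, 0.085, 0.1423]
tcp_rot: [[0.269, 0.963, -0.001], [0.963, -0.269, 0.0], [-0.0, -0.001, -1.0]]
wrist_force: [0.6, -2.5, -1.5]
finger_gap: 0.0005
gripper_force: 1.2
```

```bash
python3 -m handwheel '[[[0.001,0,0],[0,0,0]],[[0.001,0,0],[0,0,0]],[[0,0,0],[0,0,0]]]'
python3 - <<'E'
from h import *
w=grab_frame("top");r=red(w,(255,215,285,245));print(r)
E
```

```text
time: 9.05
ee_pos: [0.5262, 0.0871, 0.1425]
tcp_rot: [[0.269, 0.963, -0.001], [0.963, -0.269, 0.0], [-0.0, -0.001, -1.0]]
wrist_force: [-0.4, -2.4, -1.2]
finger_gap: -0.0001
gripper_force: 1.1
(np.float64(nan), np.float64(nan), 0)h.py:8: RuntimeWarning: Mean of empty slice.
  k=np.zeros_like(m);u0,v0,u1,v1=box;k[v0:v1,u0:u1]=1;v,u=np.nonzero(m&k);return u.mean(),v.mean(),len(u)
  ret = ret.dtype.type(ret / rcount)
```

```bash
python3 -m handwheel '[[[0.001,0,0],[0,0,0]],[[0.001,0,0],[0,0,0]],[[0,0,0],[0,0,0]]]'
```

```text
time: 9.35
ee_pos: [0.5262, 0.0872, 0.1425]
tcp_rot: [[0.271, 0.963, -0.002], [0.963, -0.271, -0.002], [-0.003, -0.001, -1.0]]
wrist_force: [-4.1, -8.2, 2.1]
finger_gap: 0.0
gripper_force: 4.2
```

It's at the end stop: the TCP has stalled with force rising, and travel is about 66 to 67 mm. Next I'll back off, lift and look.

```bash
python3 -m handwheel '[[[-0.005,0,0],[0,0,0]],[[-0.005,0,0],[0,0,0]],[[0,0,-0.015],[0,0,0]],[[0,0,-0.02],[0,0,0]],[[0,0,-0.02],[0,0,0]],[[0,0,-0.02],[0,0,0]],[[-0.03,0,-0.01],[0,0,0]],[[-0.035,0,0],[0,0,0]],[[-0.035,0,0],[0,0,0]],[[-0.035,0,0],[0,0,0]],[[-0.02,0,0],[0,0,0]],[[0,0,0],[0,0,0]]]'
python3 - <<'E'
from h import *
ci=camera_info("wrist");w=grab_frame("wrist");cv2.imwrite("pics/w4.png",w)
r=red(w,(0,0,512,384));print(r,ray(ci,r,.149),ray(ci,r,.145))
E
```

```text
time: 10.35
ee_pos: [0.4815, -0.0755, 0.2278]
tcp_rot: [[0.277, 0.961, 0.0], [0.961, -0.277, -0.001], [-0.001, 0.001, -1.0]]
wrist_force: [1.7, -0.4, -0.6]
finger_gap: -0.0001
gripper_force: 0.0
(np.float64(253.11650485436894), np.float64(78.43581445523193), 927) [0.50665335 0.01930779 0.149     ] [0.50666604 0.01954669 0.145     ]
```

View pics/w4.png

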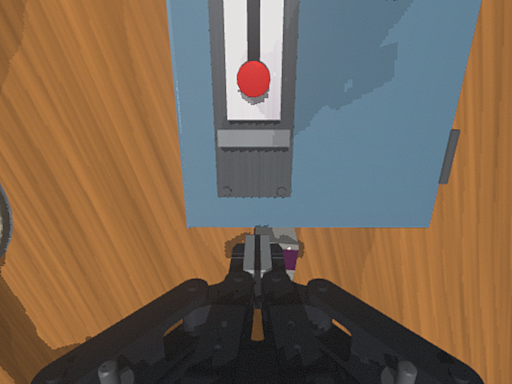

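The bolt's tail at (253,121) has gone past the rear staple. The button at (253,78) stands proud in the second hole, casting a shadow, and nothing else has moved.

```bash
python3 -c "
from plant import *
print(hand_in())"
```

```text
the job is handed in; nothing more can be done
None
```

I pressed the red button to its bottom stop, pushed the bolt to its end stop (about 66–67 mm of travel), and in the last wrist picture the button looks sprung back up in the second hole; the job is handed in at about 10.5 s, no verdict was returned, and I did not re-measure the jar, bottle, carton or lid.

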